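Snap a split clip onto a spindle groove with a fork tool

TASK

Take the fork tool from its rest and use its two prongs to push the split clip along the flat face of the spindle unit, sideways onto the groove at the foot of the spindle, until it snaps fully home; do not touch the clip with the gripper. Then lay the tool flat back in its rest, let go of it, and leave the other things on the bench where they are.

Things in the scene. Friction and masses are not known exactly. Their poses are not given: they have to be found in the camera images.
- spindle_unit: Grey block on a dark foot flange, fixed to the bench; upright steel spindle on it. Origin on the bench right under the spindle axis, z up. Flat slide face at z = 45 mm, from x = -75 to +35, y = -33 to +33 mm, between side rails 4 mm high. Flange 16 mm high with its screws: x = -81 to +41, y = -47 to +47 mm. The clip starts on its -x side (the robot's) and is pushed along +x.
- groove (a point): Foot of the spindle, on its axis, at the height of the slide face (45 mm over the bench); axes as the spindle unit's. The groove is 14 mm in diameter and 11 mm high, directly on the face; above it a head 19 mm in diameter, 16 mm high.
- clip: Loose steel U-shaped split clip, flat on the slide face, 8 mm thick, 37 wide, 47 long, 46 g. Origin: centre of its seat (on the spindle axis when home), on the underside; +x out of the open mouth, at first within 0.2 rad of the unit's +x; z up. Leg tips reach x = +19 mm. Back bar x = -16 to -7.5, y = -18 to +18 mm; behind it a tab 11 mm wide, to x = -28 mm.
- clip_back (a point): Middle of the clip's rear face at x = -16 mm, half way up (4 mm); the two shoulders to push on lie either side of the tab here. Bumps in the legs leave a mouth 10 mm wide, so the legs must spring apart over the groove: about 8 to 18 N of push, felt from 13 mm before home and falling off over the last 6 mm, where the legs snap shut behind the groove.
- clip_leg_left (a joint): Spring of the clip's +y leg, rad: 0 closed, up to 0.35 spread; returns to 0 by itself.
- clip_leg_right (a joint): The same for the -y leg.
- fork_tool: Loose fork tool, about 120 g: straight black handle, x = -52 to +52 mm, 20 mm wide (y), 18 mm high (z), then a steel fork along +x. Origin at the middle of the handle, half way up: the place to grip, across the 20 mm. Starts in the rest, its +x along the rest's +x, origin 39 mm over the bench.
- fork_tips (a point): Midway between the prong tips, half way up: x = 92.5, z = -4 mm of the tool; tool's axes. The fork is 10 mm high (z = -9 to +1 mm, underside flush with the handle's), 34 mm wide; the prongs reach back to x = 71 mm of the tool; the slot between them is 16 mm wide at the root, 18 mm at the tips: it straddles the clip's tab while the tips bear on the shoulders.
- rest: Wooden rest, fixed. Origin on the bench under its middle, z up. Two saddles at x = -36 and +36 mm (10 mm thick) carry the handle's underside at z = 30 mm, between cheeks 30 mm apart (y = -15 to +15 mm) rising to z = 43 mm; between the saddles only a base 8 mm high, 90 x 50 mm. Left of it, from 0.1 m off, and back towards the robot stands a fixed moulding unit up to 230 mm high.
- splint_case: round-cornered splint case with closed lid, 84x64x25 mm, bystander; origin under its middle, on the bench
- bur_block: pale drilled block, 62x104x22 mm, with burs standing in it to 57 mm, bystander; origin under its middle, on the bench
- paste_tube: white squeeze tube with cap, 31x104x24 mm, bystander; origin under its middle, on the bench
- tweezers: thin metal tweezers lying flat, 12x120x8 mm, long axis along its y, bystander; origin under its middle, on the bench
- wheel_felt: small felt polishing wheel, 22 mm across, 10 mm high, bystander; origin under its middle, on the bench

How it is judged:
By the outcome, as a careful person would: the job done as asked, in the order asked, and still so for the second after the job is handed in, with the robot touching nothing.
It also fails if it takes over 54 s, if anything falls off the work surface, if the arm or the gripper's body presses on something with over 40 N, if the wrist force passes 120 N, or if a joint passes its speed limit or range.

ROBOT

A 7-joint arm with a two-finger parallel gripper is mounted at the origin on a cart in front of the work surface, level with it; the furniture and walls round the work are solid. World frame = base frame: x ahead of the robot, y to its left, z up, the work surface at z = 0. Lengths are in mm, angles in rad, forces in N, time in s.
With the tool pointing down it reaches from about 400 to 900 mm from the base axis. Payload 5.6 kg.
Tool frame: the origin (TCP) lies midway between the tips of the shut fingers; the grasp point (between the pads) lies 19 mm behind it; x points along the fingers, y is the direction in which the jaws open and shut, and the axes are right-handed (so a half turn about x gives the same grasp; the last joint's range is limited). The gripper opens to 92 mm and grips with 3 to 60 N. Pads are 20 mm wide; open, the fingers measure 128 mm over their backs; the gripper's body (75 mm by 189 mm) begins 69 mm behind the grasp point.
Start: joints at [-1.183, 0.468, -0.012, 1.603, 0.006, 1.071, -0.056], TCP at [271.48, 590.6, 188.592] pointing down, gripper open.
Joint ranges: [-2.53, 2.53], [-0.31, 2.02], [-1.57, 1.55], [0.28, 2.44], [-1.29, 4.43], [0.15, 1.84], [-2.92, 2.92]. Speed limits (rad/s): [2.57, 2.57, 3.14, 3.14, 3.14, 3.14, 3.14].

INTERFACE

Orientations are given as a rotation vector (axis times angle).
In Python, from cell import robot, grip, kin, viewer gives the robot as it stands. Calls block until the motion is done:
- robot.movep(position, orientation): joint-space move of the TCP to a pose.
- robot.servo_line(position, feed=150, rotation=None): straight line of the TCP; rotation=None keeps the orientation; feed is the mean speed in mm/s.
- robot.goto_joints(angles): joint-space move.
- grip(opening, newtons=None): opening from 0.0 (shut) to 1.0 (fully open); newtons is the grip in N (None keeps the last); returns when the fingers have stopped.
- robot.hold(seconds).
- kin.ik(position, orientation): joint angles nearest the present ones, or None.
- robot.observe(): the state.
- viewer.read_camera(name): name is "scene" or "top" or "wrist"; returns the picture (400x640x3 uint8, red, green, blue); there is no depth.
- viewer.camera_info(name): a dict with "camera_matrix" (3x3 intrinsics, pixels), "R" (3x3) and "t" (3): a world point X has camera coordinates R X + t. Camera axes: x right, y down, z forward; pixel columns grow to the right and rows downward; lengths in mm; the calibration is good to about 2 mm. A picture is of the moment at which its call begins: read the wrist's pose just before it. camera_info takes no time and is no camera call; for the wrist camera it gives the pose at the moment of the call.
A pose or a line that the arm cannot do raises robot.IKError and nothing moves.
- robot.job_done(): hands the job in, once; it reports no verdict.
Trained networks look in the newest picture that a camera, given by its name, has taken for a name from the list of things; names that differ only in an ending like _2 or _b are one class to them, and where a whole thing is asked for, a point or a joint stands for the part that bears it (a point fixed in the world has none). Each returns a list of dicts, best first, with "confidence" (0 to 1); they miss things now and then, are a little off and sometimes report something else, mostly with a low value. They report only what shows in the picture. A call takes as long as a camera call.
- viewer.silhouettes(name, camera): "mask" (400x640 bool, what is visible of it).
- viewer.pinpoint(name, camera): "at" ([x, y, z] in mm, in the coordinates of the camera as it stood for that picture, good to about 4 mm: a listed point, or the origin of a listed thing).
The state is a dict: "t": time; "joints": joint angles; "joint_velocities": joint speeds; "joint_torque": joint torques, N m; "tcp_pos": TCP position; "tcp_rot": TCP orientation; "contact_force": force on the tool from outside, world axes, zero at the start; "wrist_torque": the same for the moment, N m; "grip_width": opening from 0.0 (shut) to 1.0 (fully open).
Only numpy, scipy, OpenCV 4.12 (cv2) and the standard library are available. Lean on these libraries where they do the work, as an engineer would, in place of code of your own. Each camera call takes 0.05 s, during which the arm holds its last target.

## Working session

There is one attempt and no reset: what is moved stays moved. The work goes in short steps, each a Python script; the robot and the scene stay as the last script left them, time stands still between calls to the robot, and variables do not carry over. Pictures are saved under pics/ and viewed, and the job is handed in when it is done.

```bash
ls; mkdir -p pics
cat > h.py <<'E'
import numpy as np, cv2
from scipy.spatial.transform import Rotation as Rn
from cell import robot, grip, kin, viewer
def save(name,fn):
    im=viewer.read_camera(name); cv2.imwrite('pics/'+fn,im[:,:,::-1]); return im
def toworld(p,ci):
    return np.array(ci['R']).T@(np.array(p)-np.array(ci['t']))
def raypl(u,v,ci,z):
    K=np.array(ci['camera_matrix']);R=np.array(ci['R']);t=np.array(ci['t'])
    d=R.T@np.linalg.solve(K,[u,v,1]);c=-R.T@t
    return c+d*(z-c[2])/d[2]
def proj(X,ci):
    q=np.array(ci['camera_matrix'])@(np.array(ci['R'])@np.array(X)+np.array(ci['t']));return q[:2]/q[2]
E
python3 - <<'E'
from h import *
for c in ['scene','top','wrist']:
    save(c,c+'0.png'); ci=viewer.camera_info(c)
    print(c,np.round(-np.array(ci['R']).T@ci['t']))
    if c=='wrist': continue
    for n in ['spindle_unit','groove','clip','clip_back','fork_tool','fork_tips','rest','splint_case','bur_block','paste_tube','tweezers','wheel_felt']:
        r=viewer.pinpoint(n,c)
        print(n,[(round(q['confidence'],2),np.round(toworld(q['at'],ci),1).tolist()) for q in r[:2]])
o=robot.observe();print(o['t'],o['tcp_pos'],o['tcp_rot'],o['contact_force'],o['grip_width'])
E
```

```text
pics
scene [ 181. -548.  547.]
spindle_unit [(0.73, [608.7, -52.2, 1.0]), (0.67, [518.0, 120.4, -3.0])]
groove [(0.62, [610.4, -52.7, 47.6])]
clip [(0.56, [567.6, -48.9, 44.6])]
clip_back [(0.62, [555.3, -50.7, 50.3])]
fork_tool [(0.73, [648.1, 120.8, 39.4])]
fork_tips [(0.63, [744.3, 113.9, 37.2])]
rest [(0.72, [644.0, 122.0, -1.1])]
splint_case [(0.65, [803.6, -5.7, 3.8])]
bur_block [(0.98, [724.7, 291.2, 1.4])]
paste_tube [(0.59, [482.1, -217.4, -2.1])]
tweezers [(0.55, [419.6, 36.1, -0.5])]
wheel_felt [(0.56, [517.2, 123.1, -1.8]), (0.2, [643.7, 120.7, -1.8])]
top [539.  38. 930.]
spindle_unit [(0.81, [612.0, -49.9, -1.9])]
groove [(0.76, [612.6, -49.4, 46.0])]
clip [(0.55, [570.4, -51.5, 48.6])]
clip_back [(0.43, [554.0, -51.3, 49.8]), (0.28, [480.0, -217.0, -0.0])]
fork_tool [(0.83, [650.7, 118.4, 37.8]), (0.72, [520.1, 124.7, -3.0])]
fork_tips [(0.87, [739.5, 113.4, 30.9])]
rest [(0.77, [644.8, 125.8, 2.7])]
splint_case [(0.77, [806.9, -7.5, 3.1]), (0.21, [421.2, 39.7, 2.3])]
bur_block [(0.91, [733.1, 286.8, 0.6])]
paste_tube [(0.76, [480.4, -215.4, -2.2]), (0.56, [519.7, 120.4, -1.1])]
tweezers [(0.48, [418.4, 40.9, 3.9])]
wheel_felt [(0.42, [518.5, 124.2, -1.4])]
wrist [203. 622. 384.]
1.35 [271.46777805 590.60359735 188.61404899] [ 0.33791759  1.54421419 -0.33786028] [-0.48660488 -0.1024227  -0.96784082] 0.9986359961752629
```

View pics/top0.png

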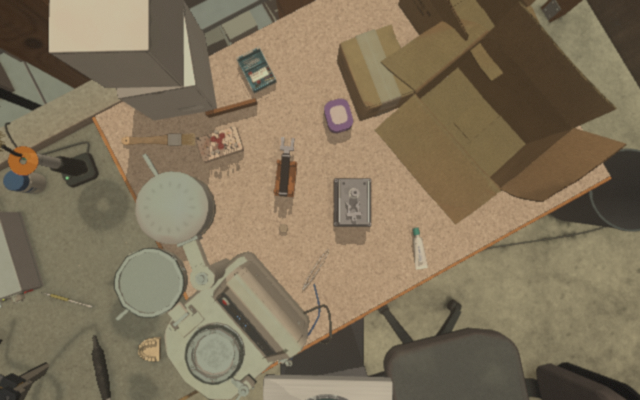

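View pics/scene0.png

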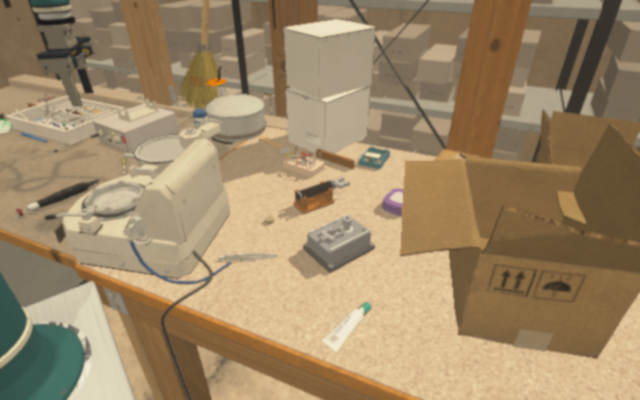

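Run:
```python
from h import *
ci=viewer.camera_info('top');print(ci['camera_matrix'])
for p in [(210,110),(190,100),(150,0),(170,205),(210,60)]:
    print(p,raypl(*p,ci,0).round(),raypl(*p,ci,300).round())
o=robot.observe();R0=Rn.from_rotvec(o['tcp_rot']).as_matrix();print(R0.round(2))
w=viewer.camera_info('wrist');Rw=np.array(w['R']);c=-Rw.T@w['t']
print('cam pos in tcp',R0.T@(c-o['tcp_pos']));print('cam axes in tcp',(R0.T@Rw.T).round(3));print(w['camera_matrix'])
def ori(yaw,flip):
    s=-1 if flip else 1
    y=s*np.array([-np.sin(yaw),np.cos(yaw),0]);x=np.array([0,0,-1.]);return Rn.from_matrix(np.c_[x,y,np.cross(x,y)]).as_rotvec()
for P in ([230,480,430],[480,40,420],[648,120,40],[500,-50,60]):
  for f in (0,1):
    q=kin.ik(P,ori(-0.05,f)); print(P,f,None if q is None else np.round(q,2))
```

```text
[[368.09761683   0.         317.6093366 ]
 [  0.         368.09761683 199.63773183]
 [  0.           0.           1.        ]]
(210, 110) [817. 318.   0.] [728. 228. 300.]
(190, 100) [842. 371.   0.] [744. 263. 300.]
(150, 0) [1105.  487.    0.] [923. 342. 300.]
(170, 205) [571. 409.   0.] [561. 289. 300.]
(210, 60) [949. 324.   0.] [817. 231. 300.]
[[ 0.    0.42  0.91]
 [ 0.    0.91 -0.42]
 [-1.    0.    0.  ]]
cam pos in tcp [-195.84578909   -0.20058494  -75.65818278]
cam axes in tcp [[ 0.001 -0.267  0.964]
 [ 1.     0.001 -0.001]
 [-0.001  0.964  0.267]]
[[285.67907482   0.         322.26369443]
 [  0.         285.67907482 204.79538033]
 [  0.           0.           1.        ]]
[230, 480, 430] 0 [-1.11  0.12 -0.09  1.53  0.01  1.49  0.32]
[230, 480, 430] 1 [-1.57  0.1   0.42  1.56 -0.04  1.49 -2.76]
[480, 40, 420] 0 [-0.56 -0.    0.41  1.68  0.    1.46  1.37]
[480, 40, 420] 1 [-0.81 -0.02  0.66  1.69  0.01  1.46 -1.77]
[648, 120, 40] 0 [-0.32  0.65  0.12  1.69 -0.1   0.81  1.36]
[648, 120, 40] 1 [-0.66  0.72  0.61  1.71 -0.51  0.88 -1.45]
[500, -50, 60] 0 [-0.23  0.41  0.32  2.08 -0.2   0.68  1.74]
[500, -50, 60] 1 [-0.61  0.51  0.81  2.1  -0.55  0.75 -1.07]
```

View pics/wrist0.png

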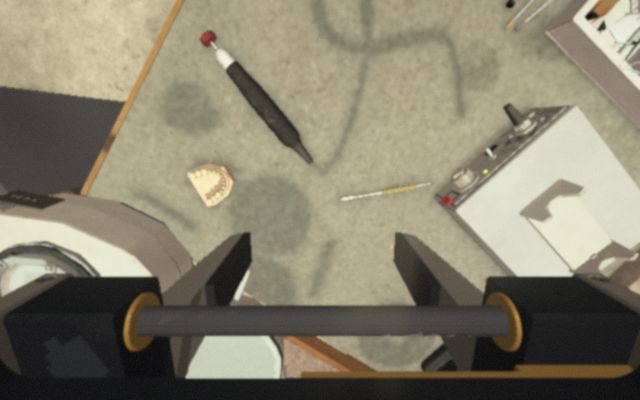

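```bash
cat >> h.py <<'E'
def ori(yaw,pitch=0.0):
    y=np.array([-np.sin(yaw),np.cos(yaw),0]);x=np.array([0,0,-1.]);return Rn.from_matrix(np.c_[x,y,np.cross(x,y)]).as_rotvec()
def st():
    o=robot.observe();print('t',round(o['t'],2),np.round(o['tcp_pos'],1),'F',np.round(o['contact_force'],1),'g',round(o['grip_width'],3));return o
E
python3 - <<'E'
from h import *
robot.servo_line([250,540,430],feed=250);st()
robot.movep([570,35,300],ori(0));st()
ci=viewer.camera_info('wrist');save('wrist','w1.png')
for n in ['spindle_unit','groove','clip','clip_back','fork_tool','fork_tips','rest']:
    r=viewer.pinpoint(n,'wrist')
    print(n,[(round(q['confidence'],2),np.round(toworld(q['at'],ci),1).tolist()) for q in r[:2]])
E
```

```text
t 2.49 [249.8 539.6 428.4] F [-0.5  0.3 -0.1] g 1.004
t 4.68 [570.1  36.2 300. ] F [0.2 1.3 0.1] g 0.995
spindle_unit [(0.9, [618.1, -51.8, 2.1]), (0.55, [651.0, 120.5, 37.2])]
groove [(0.65, [606.6, -52.2, 45.9])]
clip [(0.6, [573.8, -44.4, 48.7]), (0.21, [476.5, -219.6, 1.2])]
clip_back [(0.77, [554.1, -52.1, 47.9])]
fork_tool [(0.65, [650.2, 120.0, 37.0])]
fork_tips []
rest [(0.84, [643.5, 122.9, 3.0])]
```

View pics/w1.png

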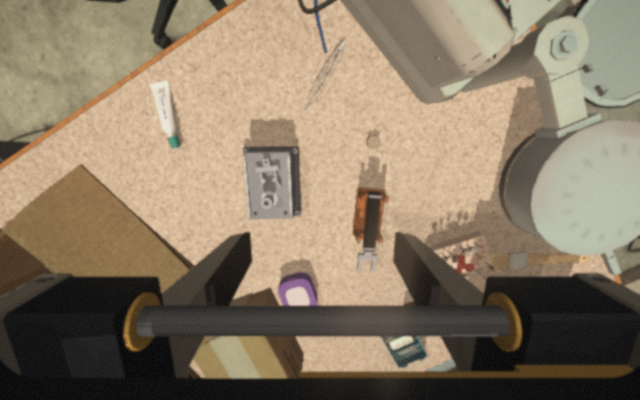

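The wrist view shows the unit at about (272,182), with the clip at (270,172) and the spindle at (268,202). The fork lies in the rest at about (370,225) and the moulding unit is at top right. Next I take closer looks at both.

Run:
```python
from h import *
import json
def look(P,fn,names):
    robot.movep(P,ori(0));st()
    ci=viewer.camera_info('wrist');im=save('wrist',fn)
    json.dump({k:np.array(v).tolist() for k,v in ci.items() if k in('R','t','camera_matrix')},open('pics/'+fn+'.json','w'))
    cv2.imwrite('pics/z'+fn,cv2.resize(im[60:260,200:440,::-1],(720,600),interpolation=cv2.INTER_CUBIC))
    for n in names:
        r=viewer.pinpoint(n,'wrist')
        print(n,[(round(q['confidence'],2),np.round(toworld(q['at'],ci),1).tolist()) for q in r[:1]])
look([590,-50,170],'w2.png',['spindle_unit','groove','clip','clip_back'])
look([660,120,160],'w3.png',['rest','fork_tool','fork_tips'])
```

```text
t 5.76 [590.8 -49.2 170.8] F [ 0.5  0.5 -0.7] g 0.995
spindle_unit [(0.62, [613.7, -50.0, 2.0])]
groove [(0.97, [608.0, -50.7, 48.7])]
clip [(0.75, [571.7, -47.9, 49.8])]
clip_back [(0.6, [552.8, -52.4, 49.0])]
t 6.78 [659.8 117.6 160.2] F [ 0.4 -0.4  0.2] g 0.999
rest [(0.75, [645.2, 121.0, 3.4])]
fork_tool [(0.85, [650.2, 123.1, 37.0])]
fork_tips [(0.64, [740.9, 112.8, 34.9])]
```

View pics/zw2.png

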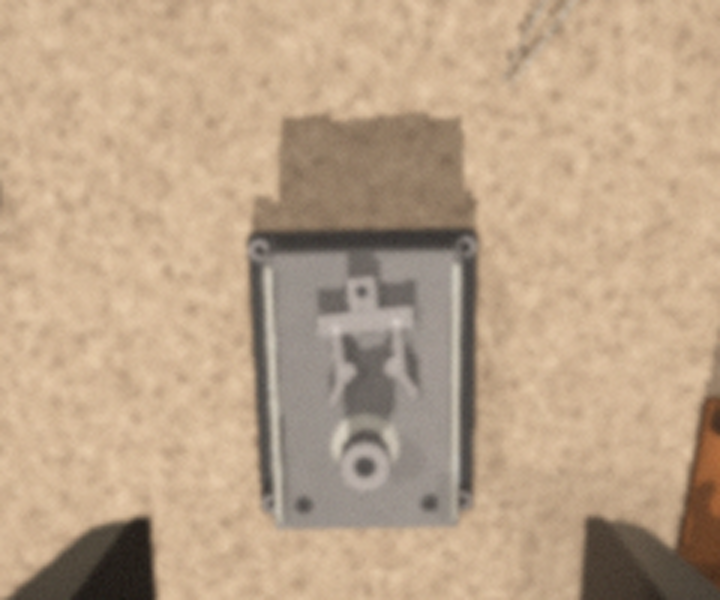

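View pics/zw3.png

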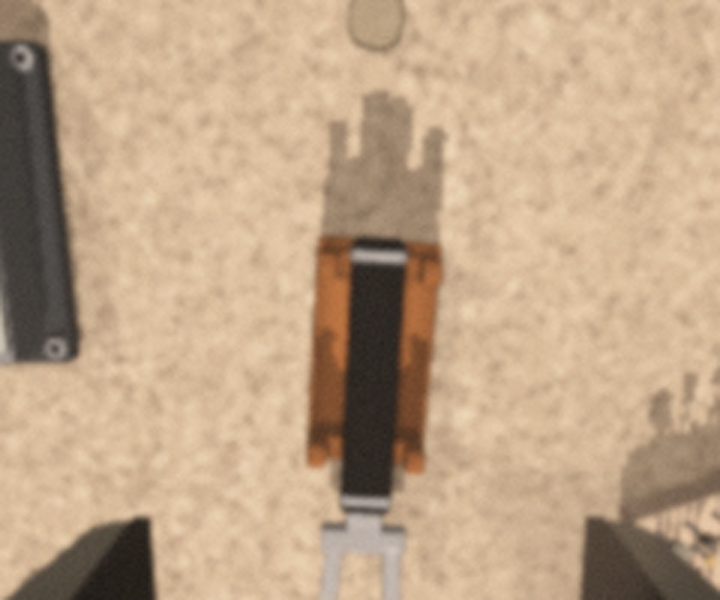

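Run:
```python
from h import *
import json
def L(fn,pts):
    ci={k:np.array(v) for k,v in json.load(open('pics/'+fn+'.json')).items()}
    for n,u,v,z in pts: print(n,raypl(200+u/3,60+v/3,ci,z).round(1))
L('w2.png',[('faceRL',272,250,45),('faceRR',462,250,45),('faceFL',280,526,45),('faceFR',458,526,45),('flangeRL',250,233,10),('flangeRR',476,233,10),('spindletop',365,467,72),('clip bar L',318,324,53),('clip bar R',412,322,53),('tab hole',361,291,53),('tab end',361,279,53),('barrearL',319,316,53),('barrearR',413,314,53),('tipL',336,400,53),('tipR',414,397,53)])
L('w3.png',[('hrear',380,241,48),('hband',379,256,48),('hfrontL',342,509,48),('hfrontR',390,512,48),('hbackL',354,242,48),('hbackR',407,244,48),('forkL',322,527,40),('forkR',405,532,40),('restRL',318,240,43),('restRR',441,242,43),('restFL',308,465,43),('restFR',425,470,43)])
```

```text
faceRL [533.8 -84.2  45. ]
faceRR [533.7 -14.4  45. ]
faceFL [642.3 -84.1  45. ]
faceFR [642.2 -12.6  45. ]
flangeRL [529.1 -96.8  10. ]
flangeRR [529.   -5.1  10. ]
spindletop [608.8 -49.9  72. ]
clip bar L [559.9 -67.2  53. ]
clip bar R [559.1 -32.8  53. ]
tab hole [547.9 -51.5  53. ]
tab end [543.6 -51.5  53. ]
barrearL [557.  -66.8  53. ]
barrearR [556.2 -32.5  53. ]
tipL [588.5 -60.9  53. ]
tipR [587.3 -31.6  53. ]
hrear [598.7 122.   48. ]
hband [603.9 121.6  48. ]
hfrontL [698.7 107.8  48. ]
hfrontR [699.9 126.1  48. ]
hbackL [599.  112.9  48. ]
hbackR [599.7 131.5  48. ]
forkL [709.2  99.5  40. ]
forkR [711.3 132.3  40. ]
restRL [598.6  99.9  43. ]
restRR [599.3 143.8  43. ]
restFL [682.6  94.7  43. ]
restFR [684.6 139.6  43. ]
```

Run:
```python
from h import *
im=cv2.imread('pics/w2.png')
cv2.imwrite('pics/zz2.png',cv2.resize(im[135:225,285:360],(675,585*1),interpolation=cv2.INTER_CUBIC))
y=-0.052
robot.servo_line([649.5,119.8,75],feed=150,rotation=ori(y));robot.hold(0.1);st()
robot.servo_line([649.5,119.8,20.5],feed=80);robot.hold(0.15);st()
grip(0.12,50);st()
```

```text
t 7.8 [650.7 119.8  76.4] F [-0.1 -0.6  0.9] g 1.0
t 8.78 [650.  119.9  21.2] F [ 0.9 -0.3 -0.4] g 0.995
t 9.93 [649.5 119.7  20.5] F [0.8 0.1 0.9] g 0.19
```

View pics/zz2.png

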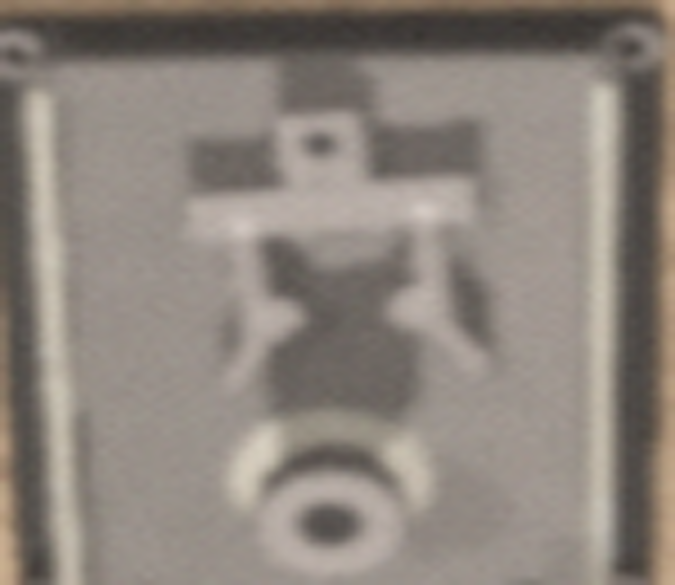

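Run:
```python
from h import *
import json
robot.servo_line([649.5,119.8,120],feed=120);st()
robot.movep([450,-48,150],ori(0.0));robot.hold(0.3);st()
o=robot.observe()
ci=viewer.camera_info('wrist');im=save('wrist','w4.png')
json.dump({k:np.array(v).tolist() for k,v in ci.items() if k in('R','t','camera_matrix')},open('pics/w4.png.json','w'))
for n in ['fork_tool','fork_tips','clip_back','groove']:
        r=viewer.pinpoint(n,'wrist')
        print(n,[(round(q['confidence'],2),np.round(toworld(q['at'],ci),1).tolist()) for q in r[:1]])
ci=viewer.camera_info('top');save('top','t4.png')
for n in ['fork_tool','fork_tips','clip_back','groove']:
        r=viewer.pinpoint(n,'top')
        print(n,[(round(q['confidence'],2),np.round(toworld(q['at'],ci),1).tolist()) for q in r[:1]])
st()
```

```text
t 10.91 [648.8 119.8 119.1] F [-0.3 -0.2 -2.8] g 0.19
t 12.23 [450.5 -47.7 149.8] F [-0.2  0.1 -0.8] g 0.184
fork_tool [(0.59, [451.4, -44.3, 171.3])]
fork_tips [(0.58, [543.9, -49.4, 161.8])]
clip_back []
groove [(0.62, [607.7, -50.9, 45.6])]
fork_tool [(0.74, [453.9, -50.7, 167.2])]
fork_tips [(0.77, [542.3, -47.4, 163.9])]
clip_back [(0.55, [555.7, -49.4, 48.2])]
groove [(0.61, [611.7, -49.4, 51.6])]
t 12.73 [450. -48. 150.] F [ 0.4 -1.1 -1.1] g 0.188
```

View pics/w4.png

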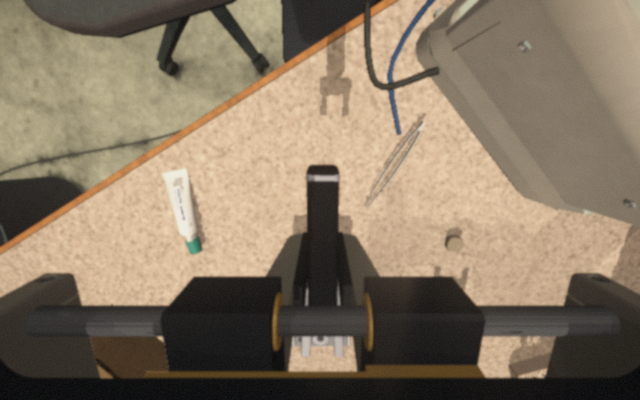

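View pics/t4.png

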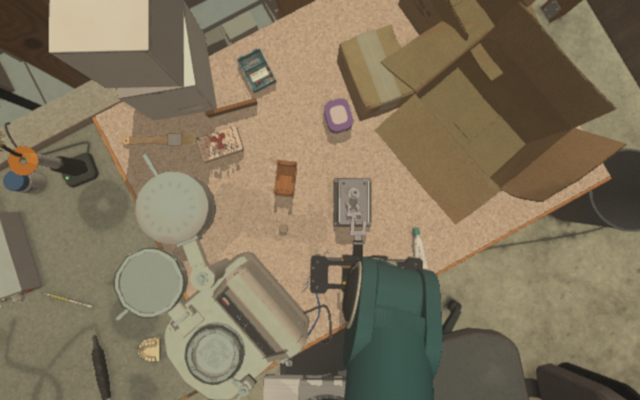

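Run:
```python
from h import *
import json
ci={k:np.array(v) for k,v in json.load(open('pics/w4.png.json')).items()}
for u,v,z in [(307,168,178),(338,168,178),(323,166,178),(323,235,178),(304,350,165),(345,350,165),(303,355,165),(347,355,165)]: print(u,v,raypl(u,v,ci,z).round(1))
im=cv2.imread('pics/w4.png')
cv2.imwrite('pics/zw4.png',cv2.resize(im[150:400,240:400],(512,800))[:,:][200:800])
im=cv2.imread('pics/t4.png')
cv2.imwrite('pics/zt4.png',cv2.resize(im[170:270,310:410],(600,600),interpolation=cv2.INTER_CUBIC))
```

```text
307 168 [398.7 -56.7 178. ]
338 168 [398.6 -38.5 178. ]
323 166 [397.5 -47.3 178. ]
323 235 [440.7 -47.2 178. ]
304 350 [539.6 -61.4 165. ]
345 350 [539.5 -30.2 165. ]
303 355 [544.3 -62.3 165. ]
347 355 [544.1 -28.5 165. ]
```

View pics/zt4.png

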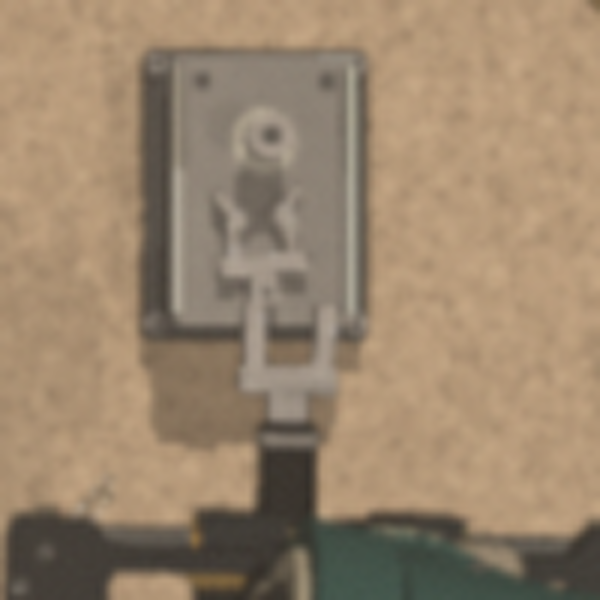

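View pics/zw4.png

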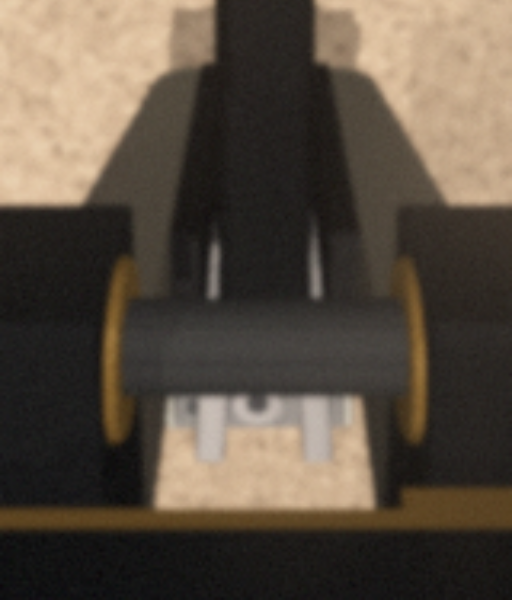

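Run:
```python
from h import *
robot.servo_line([440,-50.2,60],feed=120,rotation=ori(0.0))
robot.servo_line([440,-50.2,37],feed=60);robot.hold(0.2);st()
robot.servo_line([448,-50.2,37],feed=40);robot.hold(0.1);st()
for c,b in (('top',(170,270,310,410)),('scene',(200,280,280,400))):
    im=save(c,c+'5.png');a=b;ci=viewer.camera_info(c)
    cv2.imwrite('pics/z%s5.png'%c,cv2.resize(im[a[0]:a[1],a[2]:a[3],::-1],None,fx=6,fy=6,interpolation=cv2.INTER_CUBIC))
    for n in ['fork_tips','clip_back','groove']:
        r=viewer.pinpoint(n,c)
        print(n,[(round(q['confidence'],2),np.round(toworld(q['at'],ci),1).tolist()) for q in r[:1]])
```

```text
t 14.38 [440.2 -50.2  37.2] F [-0.1  0.7 -2.3] g 0.187
t 14.82 [447.9 -50.2  37. ] F [ 0.7  0.5 -0.3] g 0.19
fork_tips [(0.58, [537.4, -49.8, 48.8])]
clip_back [(0.55, [555.2, -47.1, 52.1])]
groove [(0.79, [613.6, -52.0, 49.1])]
fork_tips [(0.71, [540.4, -51.1, 52.5])]
clip_back [(0.72, [556.5, -45.7, 52.7])]
groove [(0.96, [607.4, -50.9, 47.4])]
```

View pics/ztop5.png

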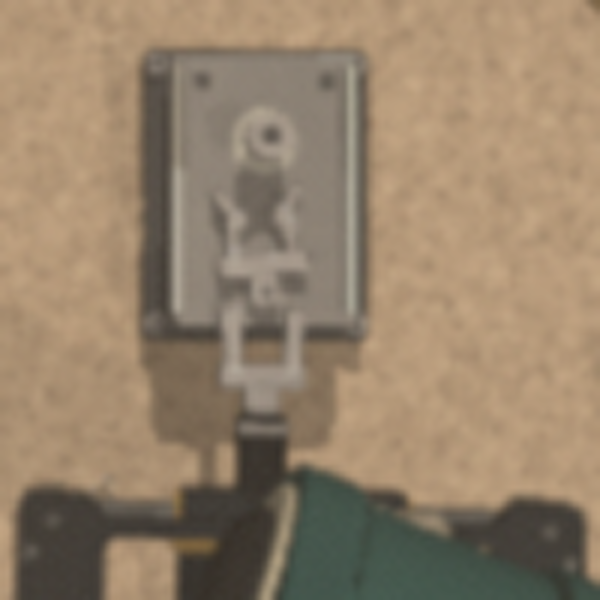

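View pics/zscene5.png

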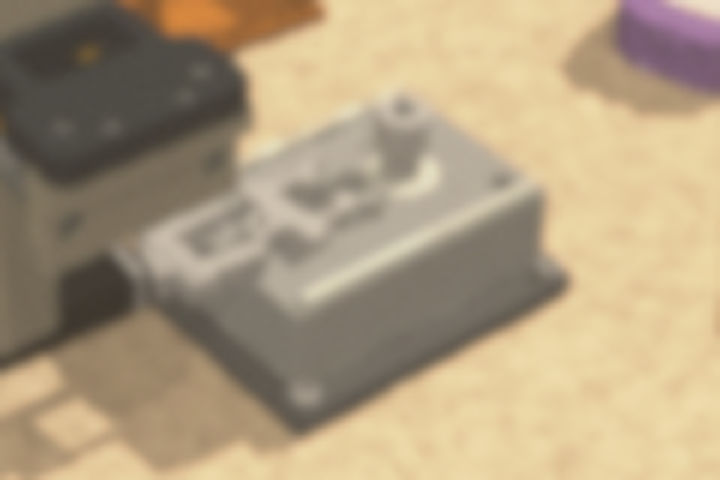

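Run:
```python
from h import *
for x in (462,468,474,480):
    robot.servo_line([x,-50.2,37],feed=40);st()
robot.hold(0.1)
c='top';a=(170,270,310,410)
im=save(c,c+'6.png')
cv2.imwrite('pics/z%s6.png'%c,cv2.resize(im[a[0]:a[1],a[2]:a[3],::-1],None,fx=6,fy=6,interpolation=cv2.INTER_CUBIC))
```

```text
t 15.72 [462.1 -50.3  36.9] F [-0.2 -0.8 -0.6] g 0.19
t 16.02 [468.3 -50.3  37. ] F [-0.  -0.8 -0. ] g 0.191
t 16.32 [474.3 -50.2  37. ] F [-0.4 -0.1 -1.3] g 0.191
t 16.62 [480.4 -50.2  37. ] F [ 0.1 -0.1 -1.3] g 0.191
```

View pics/ztop6.png

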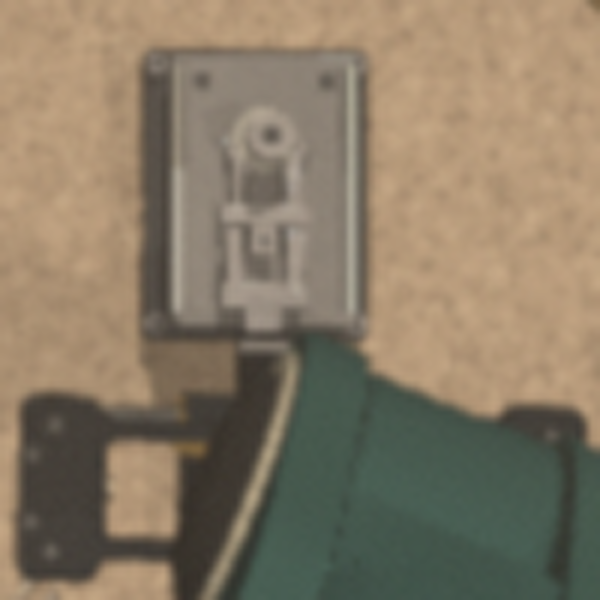

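Run:
```python
from h import *
for x in (484,487,490,493,496,498,500):
    robot.servo_line([x,-50.2,37],feed=30);o=st()
    if np.linalg.norm(o['contact_force'])>35: print('stop');break
robot.hold(0.1);st()
for c,a in (('top',(170,270,310,410)),('scene',(200,280,280,400))):
    im=save(c,c+'7.png')
    cv2.imwrite('pics/z%s7.png'%c,cv2.resize(im[a[0]:a[1],a[2]:a[3],::-1],None,fx=6,fy=6,interpolation=cv2.INTER_CUBIC))
```

```text
t 17.06 [484.3 -50.2  37. ] F [ 0.1 -0.6 -2.7] g 0.189
t 17.31 [487.1 -50.2  36.9] F [-0.2 -0.3 -0.6] g 0.187
t 17.56 [487.4 -50.   36.3] F [-4.4  0.5 -0.9] g 0.185
t 17.81 [487.6 -49.9  35.5] F [-9.2 -0.2  1. ] g 0.19
t 18.06 [490.5 -49.9  35.4] F [-9.  -0.  -0.2] g 0.191
t 18.31 [498.5 -50.3  37. ] F [-0.5 -0.2 -1.4] g 0.186
t 18.56 [500.4 -50.2  37.1] F [-1.6 -0.2 -1.4] g 0.189
t 18.66 [500.3 -50.2  37.1] F [-0.5 -0.8 -0.8] g 0.19
```

View pics/ztop7.png

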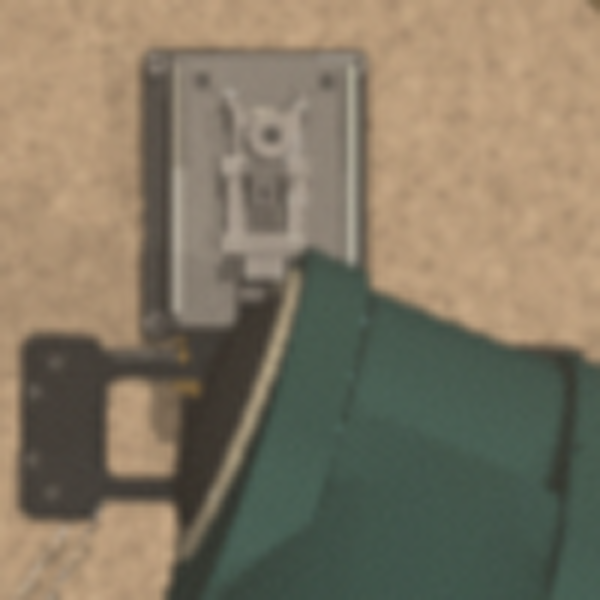

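View pics/zscene7.png

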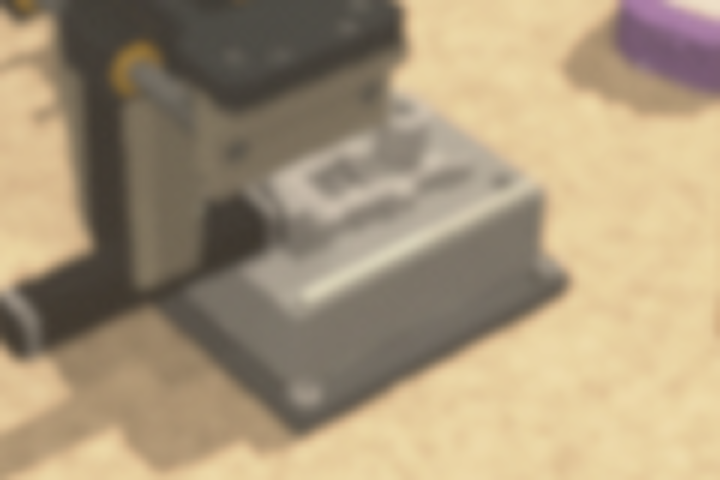

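Run:
```python
from h import *
for x in (502,505,508):
    robot.servo_line([x,-50.2,37],feed=30);o=st()
robot.hold(0.3);st()
robot.servo_line([492,-50.2,37],feed=40)
robot.servo_line([440,-50.2,38],feed=120);st()
robot.servo_line([440,-50.2,120],feed=200);st()
for c,a in (('top',(170,270,310,410)),('scene',(200,280,280,400))):
    im=save(c,c+'8.png')
    cv2.imwrite('pics/z%s8.png'%c,cv2.resize(im[a[0]:a[1],a[2]:a[3],::-1],None,fx=6,fy=6,interpolation=cv2.INTER_CUBIC))
    ci=viewer.camera_info(c)
    for n in ['clip','clip_back','groove','rest']:
        r=viewer.pinpoint(n,c)
        print(n,[(round(q['confidence'],2),np.round(toworld(q['at'],ci),1).tolist()) for q in r[:1]])
```

```text
t 19.01 [500.5 -50.1  36.5] F [-4.5 -0.6 -0.5] g 0.188
t 19.26 [500.6 -50.   35.8] F [-10.1   0.2   0.8] g 0.19
t 19.51 [500.5 -49.9  35. ] F [-15.   -1.    1.7] g 0.193
t 19.81 [500.6 -49.9  35. ] F [-15.6  -0.2   2. ] g 0.191
t 20.94 [441.3 -50.2  38.4] F [-0.6  0.7 -0.7] g 0.193
t 21.5 [440.2 -49.8 119.7] F [-0.3  0.1 -2.3] g 0.188
clip [(0.58, [606.9, -51.7, 47.1])]
clip_back [(0.68, [593.6, -47.3, 50.1])]
groove [(0.97, [612.8, -50.5, 49.9])]
rest [(0.74, [643.7, 124.4, 4.1])]
clip []
clip_back [(0.45, [598.5, -49.2, 48.4])]
groove [(0.64, [611.0, -50.2, 48.3])]
rest [(0.7, [644.7, 121.4, 0.6])]
```

View pics/ztop8.png

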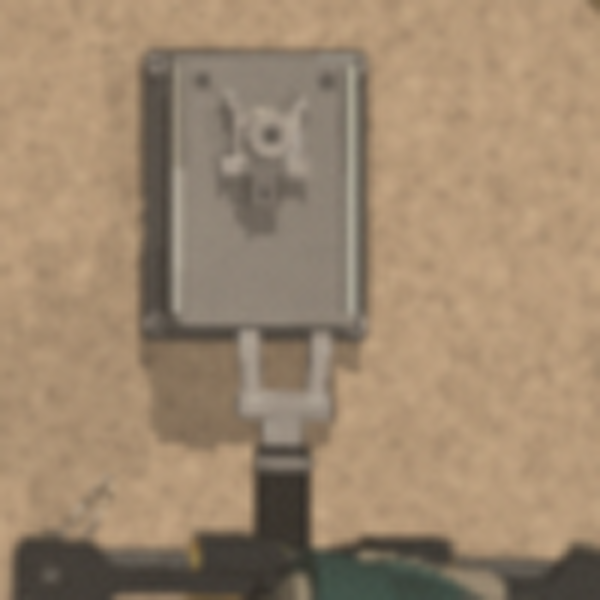

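View pics/zscene8.png

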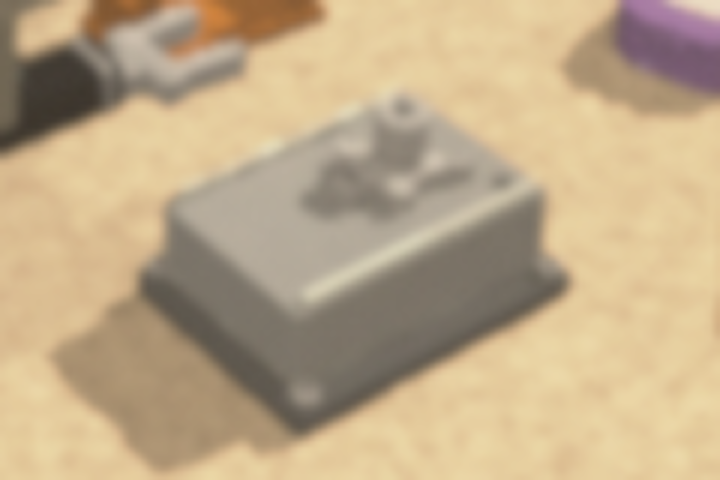

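Run:
```python
from h import *
robot.movep([649.5,119.8,125],ori(-0.052));robot.hold(0.4);st()
ci=viewer.camera_info('wrist');im=save('wrist','w9.png')
cv2.imwrite('pics/zw9.png',cv2.resize(im[80:280,220:420,::-1],(600,600),interpolation=cv2.INTER_CUBIC))
import json
json.dump({k:np.array(v).tolist() for k,v in ci.items() if k in('R','t','camera_matrix')},open('pics/w9.png.json','w'))
```

```text
t 23.45 [649.4 119.4 125.3] F [ 0.4  0.8 -1.3] g 0.185
```

View pics/zw9.png

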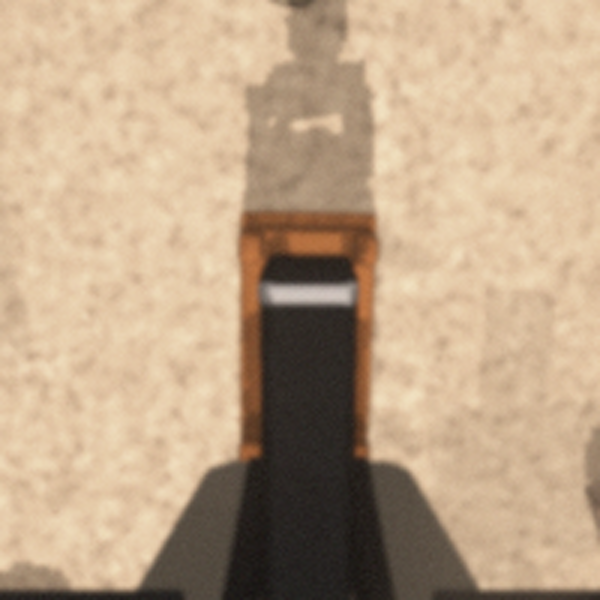

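The handle sits centred over the rest, and its rear edge is at row 166, as it was before the push, so it has not slipped. I lower it now.

Run:
```python
from h import *
robot.servo_line([649.5,119.8,40],feed=120);robot.hold(0.1);st()
robot.servo_line([649.5,119.8,22],feed=40);robot.hold(0.1);o=st()
robot.servo_line([649.5,119.8,19.8],feed=15);robot.hold(0.2);o=st()
```

```text
t 24.46 [650.4 119.9  41.1] F [-0.3  0.5 -0.9] g 0.189
t 25.16 [649.6 119.7  22.1] F [-0.3 -0.2 -1.6] g 0.189
t 25.66 [649.9 119.8  20.4] F [-0.7 -0.6  6. ] g 0.193
```

Run:
```python
from h import *
robot.servo_line([649.7,119.8,20.4],feed=15);robot.hold(0.1);st()
grip(0.7);st()
robot.servo_line([649.7,119.8,160],feed=150);robot.hold(0.2);st()
im=save('wrist','w10.png')
ci=viewer.camera_info('wrist')
for n in ['fork_tool','fork_tips','rest','clip','groove']:
        r=viewer.pinpoint(n,'wrist')
        print(n,[(round(q['confidence'],2),np.round(toworld(q['at'],ci),1).tolist()) for q in r[:1]])
robot.movep([590,-50,170],ori(0));robot.hold(.2);ci=viewer.camera_info('wrist');im=save('wrist','w11.png')
cv2.imwrite('pics/zw11.png',cv2.resize(im[125:225,270:370,::-1],(600,600),interpolation=cv2.INTER_CUBIC))
for n in ['clip','clip_back','groove']:
        r=viewer.pinpoint(n,'wrist')
        print(n,[(round(q['confidence'],2),np.round(toworld(q['at'],ci),1).tolist()) for q in r[:1]])
im=save('scene','scene11.png');save('top','top11.png');st()
```

```text
t 26.01 [649.9 119.8  20.5] F [-0.4  0.6  2.5] g 0.189
t 26.82 [649.7 119.8  20.4] F [-0.7  0.3  0.3] g 0.699
t 28.11 [649.2 119.6 159. ] F [0.4 0.  0.3] g 0.702
fork_tool [(0.78, [650.3, 123.1, 38.1])]
fork_tips [(0.88, [739.2, 114.4, 35.6])]
rest [(0.87, [645.4, 122.5, 4.0])]
clip [(0.77, [613.1, -49.5, 51.2])]
groove [(0.7, [607.9, -47.3, 46.7])]
clip [(0.89, [612.5, -46.4, 48.7])]
clip_back [(0.93, [592.0, -50.5, 52.2])]
groove [(0.97, [605.8, -52.9, 48.2])]
t 29.66 [590.1 -49.6 169.9] F [-0.5 -0.   0.9] g 0.701
```

View pics/w10.png

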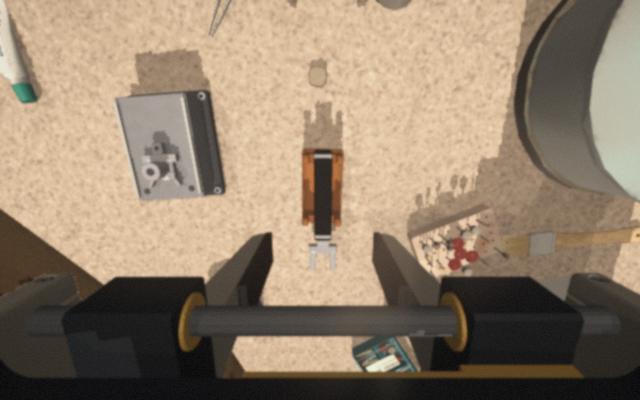

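View pics/zw11.png

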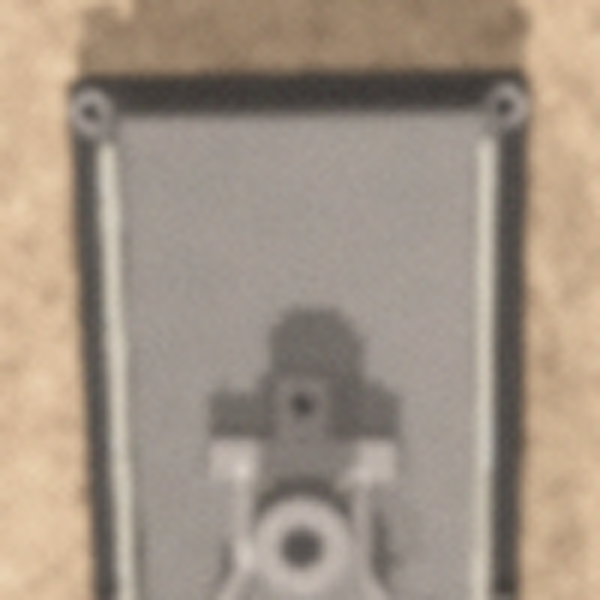

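View pics/scene11.png

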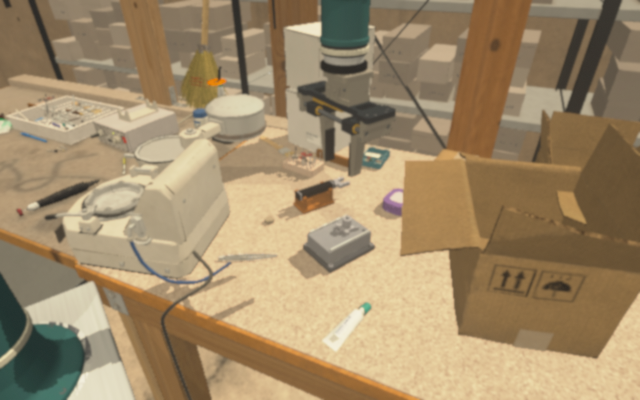

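The clip sits square behind the spindle head, the tool lies flat in its rest, and the bystanders are where they were. I hand the job in.

Run:
```python
from h import *
st();robot.job_done()
```

```text
t 29.66 [590.1 -49.6 169.9] F [-0.5 -0.   0.9] g 0.701
the job is handed in; nothing more can be done
```

The clip is on the groove and the fork tool is back in its rest. I handed the job in at about 30 s with the arm clear of everything.

**Push:** I gripped the tool at mid-handle and pushed the clip with its prongs only. The force rose to about 9 N and then dropped to almost nothing as the clip snapped in. A further push met a hard stop at 15 N, with the prong tips at x ≈ 593 mm. Home was expected at 592.8 mm. The last pictures show the clip square around the spindle.

**Tool:** I lowered the tool until it touched the rest and let go of it. In the last wrist view it lies flat between the cheeks, within about 3 mm of its start position. The bystanders in view look unmoved; I judged that by eye and did not measure it.

**Disagreements:** Readings of the groove's x position ranged from 606 to 614 mm, so I relied on the slide-face edges (608.8 mm) and the felt stop. After the push, the scene camera did not find the clip, and it put the clip's back about 5 mm further on than the other cameras did. The top and wrist cameras put it at 592–594 mm.

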